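# Set the play of a bearing cartridge with its knurled end cap

### The arm

A 6-joint arm with a two-finger parallel gripper is mounted at the origin on a cart in front of the work surface, level with it; the furniture and walls round the work are solid. World frame = base frame: x ahead of the robot, y to its left, z up, the work surface at z = 0. Lengths are in mm, angles in rad, forces in N, time in s.
With the tool pointing down it reaches from about 350 to 975 mm from the base axis. Payload 7.1 kg.
Tool frame: the origin (TCP) lies midway between the tips of the shut fingers; the grasp point (between the pads) lies 19 mm behind it (ctrl.grasp_offset is the distance from the TCP to the grasp point, in mm); z points along the fingers, y is the line along which they close (so a half turn about z gives the same grasp; the last joint's range is limited). The gripper opens to 88 mm and grips with 3 to 60 N. Pads are 20 mm wide; open, the fingers measure 115 mm over their backs; the gripper's body (75 mm by 178 mm) begins 61 mm behind the grasp point.
Start: joints at [1.087, 0.423, 1.63, -0, 1.089, -0.019], TCP at [280.12, 558.693, 222.675] pointing down, gripper open.
Joint ranges: [-3, 3], [-0.9, 2.11], [0.09, 2.58], [-1.31, 4.45], [0.11, 2.69], [-2.54, 2.54]. Speed limits (rad/s): [2.39, 2.39, 3.01, 3.14, 3.14, 3.14].

### API

Orientations are given as a rotation vector (axis times angle).
In Python, from workcell import sensors, viewer, ctrl gives the robot as it stands. The module is installed in compiled form; this text tells all that it offers.
- The arm moves only by the shell command python3 -m handwheel 'ROWS'. ROWS is JSON, a list of rows, each a list of 7 numbers: the shift along the tool's x, y, z in mm, then the turn, a rotation vector about the tool's x, y, z in rad, then the closure, from 0 (fully open) to 1 (shut). In form: [[x, y, z, rx, ry, rz, jaw], ...]. A call has 1 to 10 rows; each row shifts and turns the commanded pose from where the row before left it, along the tool's axes as they then stand; what a row does not reach is not made up. A row lasts 1/8 s, in which the tool goes at most 62.5 mm and 10.7 degrees, less where a joint would pass 70% of its speed; a pose out of reach is approached as far as the arm can. A call is refused whole if a number of a shift passes 62.5 or a number of a turn 0.188, either way. A call with a gripper value outside its range is refused whole. The fingers move at their own pace and stop on an object; the grip force is fixed at half the most. Time passes only in rows, so rows that do not move let the fingers close. It gives the time, the measured TCP pose, the force, the opening and the grip force at its end, in the units of the state.
- sensors.get_obs(): the state, without advancing time (a new reading comes with each control period).
- viewer.get_image(name): name is "scene" or "top" or "wrist"; returns a dict with "frame" (480x640x3 uint8, blue, green, red), "fov_y" (degrees; the focal length in pixels is half the picture's height over the tangent of half this angle, whatever the lens; pixels are square), "cx", "cy" (the principal point, pixels), "R" (3x3) and "t" (3): a world point X has camera coordinates R X + t. Camera axes: x right, y down, z forward; pixel columns grow to the right and rows downward; lengths in mm; the calibration is good to about 2 mm. The wrist camera is an equidistant fisheye: a pixel r from the principal point sees the ray r / f radians off the axis. A picture is of the moment at which its call begins. There is no depth.
- ctrl.close_job(): hands the job in; it is judged then, once.
The state is a dict: "t": time; "qpos": joint angles; "qvel": joint speeds; "joint_torque": joint torques, N m; "ee_pos": TCP position; "orientation": TCP orientation; "ft_force": force on the tool from outside, world axes, zero at the start; "moment": the same for the moment, N m; "width": finger opening in mm; "grasp_force": force on a finger pad.
Only numpy, scipy, OpenCV 4.12 (cv2) and the standard library are available. Lean on these libraries where they do the work, as an engineer would, in place of code of your own. Each camera call takes 0.05 s, during which the arm holds its last target. There are 200 camera calls.

### The job

Lift the dust cover off the spindle-bearing cartridge and stand it, open end down, on the small cork mat. Then thread the cartridge's knurled end cap down (clockwise from above) until it bottoms out on the housing, back it off a quarter turn, and finish while still gripping the cap there, without letting go. Leave the roll of tape and the car fob beside the mat where they are.

Things in the scene. Friction and masses are not known exactly. Their poses are not given: they have to be found in the camera images.
- cartridge: Spindle-bearing cartridge bolted to the bench (it cannot move): round aluminium housing, flange 100 mm across and 10 mm thick, above it a body 68 mm across whose flat top (the shoulder) is 52 mm above the bench. Out of the shoulder stands a threaded neck with the knurled end cap on it. At the start the dust cover hides the cap. Origin: on the axis, on the bench; z up.
- shoulder (a point): Centre of the cartridge's shoulder, 52 mm above the bench, on the cap's axis. A short dark index line on the shoulder lies on its -x side. The bottomed cap's underside lies here.
- adjust_cap (a joint): Turn of the knurled steel end cap about the vertical axis of the cartridge, rad. 0 = bottomed out on the shoulder (hard stop), growing counter-clockwise seen from above as it is unscrewed; quarter turn = 1.57. Right-hand thread: clockwise lowers it, 6 mm a turn. It starts already engaged on the thread, 2.2 to 3.8 rad (about a third to two thirds of a turn) above bottom. It takes about 0.1 N m to turn and stays where it is left. It cannot come off (upper stop at 7.0 rad).
- cap_top (a point): Centre of the top of the knurled end cap. The cap is a steel cylinder 42 mm across and 30 mm high, its underside 30 mm below this point; grip it across its sides from above. A dark radial line on its top stands over the housing's index line when the cap is bottomed.
- dust_cover: Loose black push-over dust cover, 55 to 100 g: an upside-down cup 58 mm across (bore 52 mm) and 46 mm high, open below, with a round knob on top, 24 mm across, reaching from 52 to 70 mm above the cover's rim (a thinner 16 mm neck under it from 46 mm). It starts standing on the shoulder over the end cap. Origin: centre of the open rim, z up to the knob. The cap inside reaches up to 34 mm above the rim, so lift at least 40 mm before moving sideways.
- mat: Light brown cork mat lying fixed on the bench in front of the cartridges, 90 mm (its x) by 120 mm (its y) by 3 mm, nothing on it. Origin: centre of its underside, on the bench.
- done_cartridge: A second, identical housing bolted to the bench, without cover, whose hexagonal cap (41 mm across corners, top 79 mm above the bench) is already set and fixed. Not to be worked on. (A grey panel and tall machines stand on the left part of the bench, y over 0.1 m: keep 0.4 m high when crossing there.) Origin: on its axis, on the bench.
- tape: Loose roll of black tape, 55 x 53 x 19 mm, lying flat to the left of the mat. Origin: centre of its underside.
- fob: Loose black car remote fob, 35 x 63 x 15 mm, lying flat to the right of the mat. Origin: centre of its underside.
Not all that is in view belongs to the job. Of the things that look like the dust_cover, the larger one is meant.

How it is judged (in metres and radians):
On the way, in this order (a step that is already met when the one before it is completed fails the run):
1. the dust cover stands upright on the mat, let go (x of dust_cover in the frame of mat between -0.045 and 0.045 m and y of dust_cover in the frame of mat between -0.06 and 0.06 m and height (world z) of dust_cover below 0.008 m and angle between dust_cover's own z axis and vertical below 0.15 rad and contact force between the fingers and dust_cover below 0.1 N), for 0.2 s.
2. the end cap is bottomed out on the housing (value of joint adjust_cap below 0.08 rad), for 0.1 s.
At the end, for the whole second after the job is handed in: The end cap stands a quarter turn (1.57 rad, within 0.3) above its bottomed position, is still, and is still gripped by the fingers (more than 3 N), after having been bottomed (joint below 0.08); the dust cover stands upright on the mat with its centre over the mat (value of joint adjust_cap between 1.27 and 1.87 rad and velocity of joint adjust_cap between -0.1 and 0.1 rad/s and contact force between the fingers and adjust_cap above 3 N and x of dust_cover in the frame of mat between -0.045 and 0.045 m and y of dust_cover in the frame of mat between -0.06 and 0.06 m and height (world z) of dust_cover below 0.008 m and angle between dust_cover's own z axis and vertical below 0.15 rad); the arm keeps its last pose, push and grip.
It fails at once if the roll of tape is pushed away (distance of tape from where it was at the start of the episode above 0.03 m).
It fails at once if the car fob is pushed away (distance of fob from where it was at the start of the episode above 0.03 m).
It also fails if it takes over 72 s, if anything falls off the work surface, if the arm or the gripper's body presses on something with over 40 N, if the wrist force passes 120 N, or if a joint passes its speed limit or range.

## Working session

There is one attempt and no reset: what is moved stays moved. The work goes in short steps, Python scripts to look and compute and a shell command to move; the robot and the scene stay as the last step left them, time stands still between calls to the robot, and variables do not carry over. Pictures are saved under pics/ and viewed, at most 12 in all, crops included, and the job is handed in when it is done.

```bash
mkdir -p pics; cat > h.py <<'E'
import numpy as np, cv2
from scipy.spatial.transform import Rotation as Ro
from workcell import sensors, viewer, ctrl
def snap(name,fn):
    d=viewer.get_image(name); cv2.imwrite(fn,d["frame"]); np.savez(fn+".npz",**d); return d
def ray(d,u,v,fish=False):
    f=240/np.tan(np.radians(float(d["fov_y"]))/2)
    p=np.array([u-d["cx"],v-d["cy"]],float)
    if fish:
        r=np.hypot(*p); th=r/f; c=np.array([*(p/max(r,1e-9)*np.sin(th)),np.cos(th)])
    else: c=np.array([*(p/f),1.])
    return -d["R"].T@d["t"], d["R"].T@c
def atz(d,u,v,z,fish=False):
    o,r=ray(d,u,v,fish); return (o+r*(z-o[2])/r[2]).round(1)
def proj(d,X):
    f=240/np.tan(np.radians(float(d["fov_y"]))/2)
    c=d["R"]@np.array(X,float)+d["t"]; return (c[:2]/c[2]*f+[d["cx"],d["cy"]]).round(1)
def load(fn): return dict(np.load(fn+".npz"))
E
python3 - <<'E'
from h import *
a=snap("scene","pics/s0.png"); b=snap("top","pics/t0.png")
for d in(a,b): print(d["fov_y"],d["cx"],d["cy"],(-d["R"].T@d["t"]).round(),d["R"].round(2).tolist())
o=sensors.get_obs()
print(o); print(Ro.from_rotvec(o["orientation"]).as_matrix().round(3))
E
```

```text
49.08123260345518 324.17659465115645 236.70426703266807 [175. 549. 473.] [[-0.89, -0.46, -0.02], [-0.19, 0.42, -0.89], [0.41, -0.79, -0.46]]
51.81535119745498 318.2782292316827 239.26165636535538 [ 370. -151.  971.] [[-0.01, -1.0, -0.03], [-0.99, 0.01, -0.15], [0.15, 0.03, -0.99]]
{'t': 0.1, 'qpos': array([ 1.08699521e+00,  4.23782418e-01,  1.63059166e+00, -1.57478245e-05,
        1.08859536e+00, -1.90179057e-02]), 'qvel': array([-0.00163712, -0.00151446, -0.00300592,  0.00027654,  0.00234068,
        0.00308875]), 'joint_torque': array([ 4.56222133e-04, -5.45613062e+01, -2.74323124e+01,  6.45514391e-02,
        1.87526661e-02, -2.93525750e-05]), 'ee_pos': array([279.90437332, 558.26676562, 221.97680202]), 'orientation': array([-7.23438945e-01, -3.05682336e+00,  2.09988522e-03]), 'ft_force': array([ 0.34900241, -0.12048362, -0.52346161]), 'moment': array([ 0.00697785, -0.00275331,  0.01419599]), 'grasp_force': 0.0, 'width': 88.12942612213607}
[[-0.894  0.448 -0.001]
 [ 0.448  0.894 -0.001]
 [ 0.    -0.001 -1.   ]]
```

View pics/s0.png

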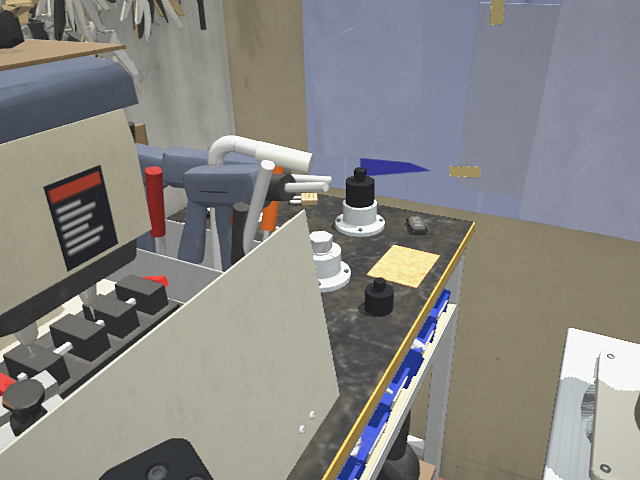

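View pics/t0.png

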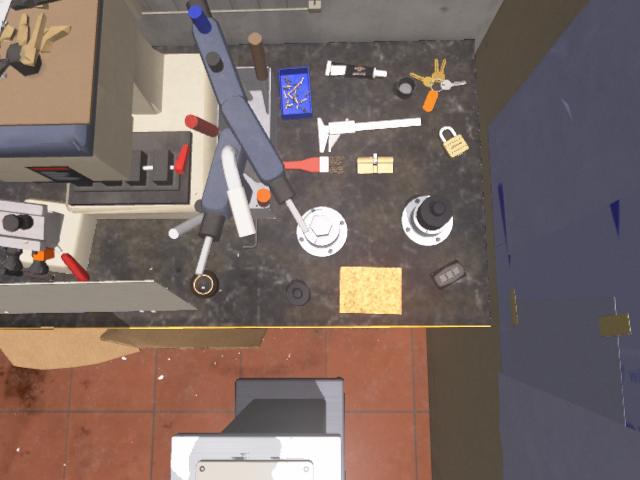

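The scene view shows the covered cartridge at (360,200), the done cartridge at (322,260), the mat at (404,266), the fob at (417,225), and a small knobbed black object at (378,297). The top view has these at (430,215), (321,230), (370,290), (449,274) and (297,292).

Candidates for the dust cover:
- Scene (360,188) / top (432,210): on the cartridge.
- Scene (378,297) / top (297,292): on the bench.
- Top (205,284): a ring.
- Top (404,88): a small disc.

Next I'll measure them and take close crops.

```bash
python3 - <<'E'
from h import *
a=load("pics/s0.png"); b=load("pics/t0.png")
print("fob",atz(b,449,274,10),atz(a,417,226,10))
print("mat",[atz(b,u,v,3) for u,v in((340,267),(401,267),(402,314),(340,313))],atz(a,404,266,3))
print("flange",atz(b,428,220,10),atz(b,402,220,10),atz(b,453,220,10),"scene",atz(a,360,222,10),"knobtop",atz(b,437,208,122),atz(a,360,170,122))
print("done",atz(b,321,227,79),atz(a,320,236,79))
print("blob",atz(b,297,292,0),atz(b,297,292,50),atz(a,378,306,5))
print("ring",atz(b,205,284,0),"handle tip",atz(b,306,231,150))
c1=cv2.resize(a["frame"][155:325,290:450],None,fx=3.3,fy=3.3,interpolation=2)
c2=cv2.resize(b["frame"][180:330,270:480],None,fx=3.5,fy=3.5,interpolation=2)
cv2.imwrite("pics/c1.png",c1); cv2.imwrite("pics/c2.png",c2)
E
```

```text
fob [ 450.3 -374.1   10. ] [ 446.5 -362.    10. ]
mat [array([ 466.5, -164. ,    3. ]), array([ 465.4, -283.2,    3. ]), array([ 374.5, -282.2,    3. ]), array([ 377.2, -162.8,    3. ])] [ 421.3 -215.1    3. ]
flange [ 557.  -338.1   10. ] [ 557.6 -287.2   10. ] [ 556.4 -386.9   10. ] scene [ 556.1 -331.7   10. ] knobtop [ 556.4 -332.7  122. ] [ 556.1 -328.7  122. ]
done [ 532.9 -129.1   79. ] [ 537.6 -124.9   79. ]
blob [418.4 -79.2   0. ] [416.  -82.9  50. ] [415.8 -80.5   5. ]
ring [435.6 102.9   0. ] handle tip [ 513.4 -105.4  150. ]
```

View pics/c1.png

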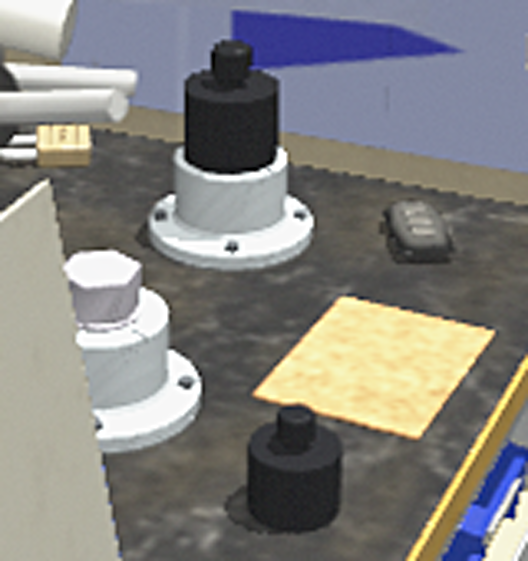

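View pics/c2.png

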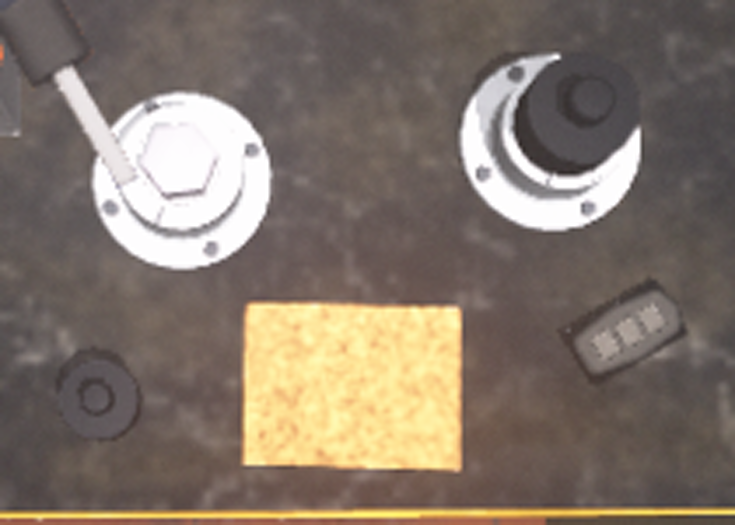

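The crops confirm the choice. The larger knobbed cover stands on the cartridge at scene (360,188). The one on the bench at (378,297) is the smaller lookalike, and I'll keep clear of it. Now I'll lift and swing over at about 0.42 m.

```bash
python3 -m handwheel '[[0,0,-50,0,0,0,0],[0,0,-50,0,0,0,0],[0,0,-50,0,0,0,0],[0,0,-50,0,0,0,0],[-30,-1,0,0,0,0.05,0],[-60,-3,0,0,0,0.096,0],[-60,-3,0,0,0,0.096,0],[-60,-3,0,0,0,0.096,0]]'; python3 -m handwheel '[[-60,-3,0,0,0,0.096,0],[-60,-3,0,0,0,0.096,0],[-60,-3,0,0,0,0.096,0],[-60,-3,0,0,0,0.096,0],[-60,-3,0,0,0,0.096,0],[-60,-3,0,0,0,0.096,0],[-60,-3,0,0,0,0.096,0],[-60,-3,0,0,0,0.096,0],[-60,-3,0,0,0,0.096,0],[-60,-3,0,0,0,0.096,0]]'
```

```text
t: 1.1
ee_pos: [449.5, 432.9, 422.1]
orientation: [-1.231, -2.89, 0.001]
ft_force: [0.1, -0.2, 0.2]
width: 87.8
grasp_force: 0.0
t: 2.35
ee_pos: [611.1, -122.5, 422.1]
orientation: [-2.427, -1.994, 0.001]
ft_force: [1.5, -0.5, 0.0]
width: 87.9
grasp_force: 0.0
```

```bash
python3 -m handwheel '[[-60,-3,0,0,0,0.096,0],[-60,-3,0,0,0,0.096,0],[-60,-3,0,0,0,0.096,0],[-30,22,0,0,0,0.05,0],[0,0,50,0,0,0,0],[0,0,50,0,0,0,0],[0,0,50,0,0,0,0],[0,0,0,0,0,0,0]]'
python3 - <<'E'
from h import *
d=snap("wrist","pics/w1.png"); o=sensors.get_obs(); print(d["fov_y"],o["ee_pos"],o["qpos"].round(3),(-d["R"].T@d["t"]).round(),d["R"].round(2).tolist())
E
```

```text
t: 3.35
ee_pos: [555.1, -325.5, 268.3]
orientation: [-2.719, -1.558, 0.007]
ft_force: [-0.2, 0.8, 0.3]
width: 87.9
grasp_force: 0.0
65.70646984690485 [ 556.85519358 -326.45404349  271.55652816] [-0.549  0.407  1.536 -0.     1.203 -0.019] [ 601. -253.  430.] [[0.86, -0.51, -0.01], [-0.48, -0.82, 0.31], [-0.16, -0.26, -0.95]]
```

View pics/w1.png

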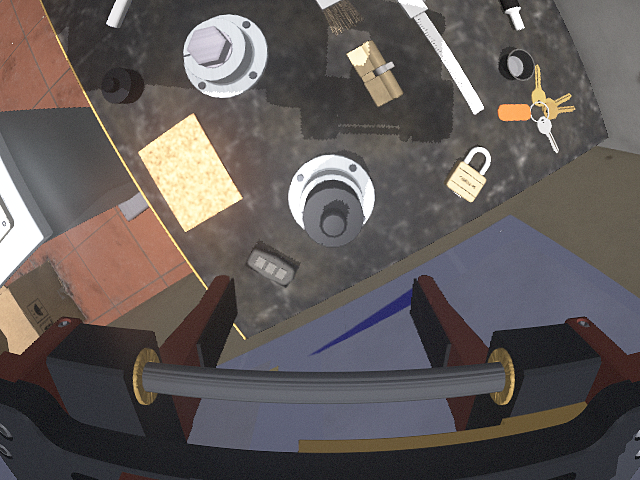

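The wrist view shows the covered cartridge (flange centre about (332,196), knob top about (334,218)), the mat at (190,172) and the fob at (272,263), all clear.

```bash
python3 - <<'E'
from h import *
d=load("pics/w1.png")
print("knob",atz(d,334,219,122,1),"flange",atz(d,332,196,10,1),"covertop",atz(d,333,211,98,1),"mat",atz(d,191,172,3,1))
o=sensors.get_obs(); R=Ro.from_rotvec(o["orientation"]).as_matrix()
print(o["ee_pos"], R.round(3).tolist(), R.T@(np.array([556,-332,101])-o["ee_pos"]))
# refine on top image: bright flange ring fit
b=load("pics/t0.png")["frame"]
m=(b.min(2)>150).astype(np.uint8); m[:, :395]=0; m[:, 460:]=0; m[:185]=0; m[250:]=0
p=cv2.findNonZero(m); print(cv2.minEnclosingCircle(p)); (c,r)=cv2.minEnclosingCircle(p); print(atz(load("pics/t0.png"),*c,10))
E
```

```text
knob [ 562.5 -330.5  122. ] flange [ 560.3 -333.7   10. ] covertop [ 562.5 -329.5   98. ] mat [ 428.4 -221.7    3. ]
[ 556.85519358 -326.45404349  271.55652816] [[0.506, 0.863, -0.003], [0.863, -0.506, 0.002], [0.0, -0.004, -1.0]] [ -5.22456894   2.68939583 170.54761599]
((426.78302001953125, 220.1957550048828), 25.876445770263672)
[ 556.6 -335.7   10. ]
```

```bash
python3 -m handwheel '[[-4,4,40,0,0,0,0],[0,0,50,0,0,0,0],[0,0,45,0,0,0,0],[0,0,20,0,0,0,0],[0,0,15,0,0,0,0],[0,0,0,0,0,0,0],[0,0,0,0,0,0,0]]'
python3 - <<'E'
from h import *
d=snap("wrist","pics/w2.png"); o=sensors.get_obs(); print(o["ee_pos"],o["ft_force"])
E
```

```text
t: 4.28
ee_pos: [560.0, -332.9, 104.3]
orientation: [2.724, 1.561, 0.002]
ft_force: [0.1, 0.3, 0.9]
width: 87.8
grasp_force: 0.0
[ 559.90430375 -332.91753368  104.29430083] [ 0.20644831 -0.28181709 -0.06607408]
```

View pics/w2.png

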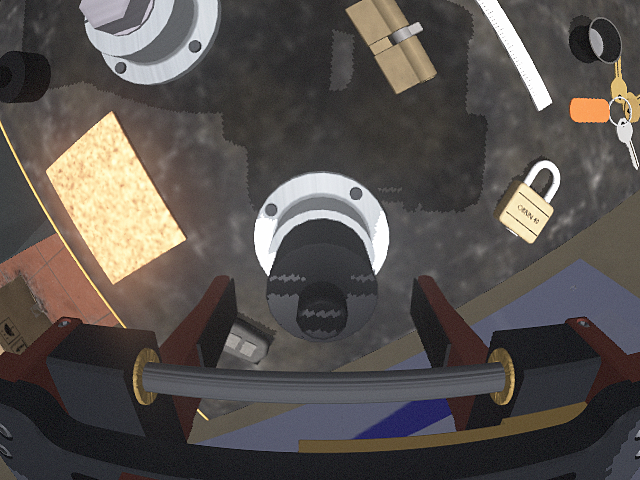

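The knob is at (322,312), centred between the fingertips at (235,280) and (415,280). I'll descend 3 mm and close.

```bash
python3 -m handwheel '[[0,0,3,0,0,0,0],[0,0,0,0,0,0,0.4],[0,0,0,0,0,0,0.7],[0,0,0,0,0,0,1],[0,0,0,0,0,0,1],[0,0,0,0,0,0,1],[0,0,0,0,0,0,1],[0,0,0,0,0,0,1]]'
```

```text
t: 5.32
ee_pos: [559.0, -332.4, 99.7]
orientation: [2.726, 1.562, 0.0]
ft_force: [0.2, 0.8, 0.3]
width: 23.0
grasp_force: 30.0
```

```bash
python3 -m handwheel '[[0,0,-15,0,0,0,1],[0,0,-25,0,0,0,1],[0,0,-25,0,0,0,1],[0,0,0,0,0,0,1],[5,-30,0,0,0,0,1],[8,-50,0,0,0,0,1],[8,-50,0,0,0,0,1],[6,-44,0,0,0,0,1],[0,0,0,0,0,0,1],[0,0,0,0,0,0,1]]'
python3 - <<'E'
from h import *
d=snap("wrist","pics/w3.png"); o=sensors.get_obs(); print(o["ee_pos"],o["ft_force"],o["width"],o["grasp_force"])
cv2.imwrite("pics/w3c.png",np.hstack([d["frame"],cv2.resize(viewer.get_image("scene")["frame"][150:330,280:480],(533,480))])[:,::1] if 0 else cv2.resize(np.hstack([d["frame"],cv2.resize(viewer.get_image("scene")["frame"][150:330,280:480],(533,480))]),(800,327)))
E
```

```text
t: 6.58
ee_pos: [423.3, -221.6, 164.8]
orientation: [2.725, 1.562, 0.001]
ft_force: [0.6, -1.0, -1.1]
width: 22.8
grasp_force: 30.0
[ 423.6661419  -221.83983     164.81187516] [ 0.9256147   0.09802239 -0.82474869] 22.884475026284615 29.999779984100314
```

View pics/w3c.png

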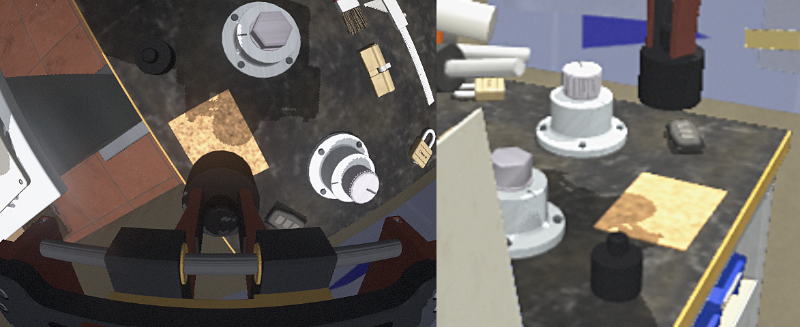

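The cover hangs upright above the mat and the knurled cap is exposed. Next I'll lower it.

```bash
python3 -m handwheel '[[0,0,30,0,0,0,1],[0,0,40,0,0,0,1],[0,0,28,0,0,0,1],[0,0,10,0,0,0,1],[0,0,3,0,0,0,1],[0,0,1.5,0,0,0,1],[0,0,1,0,0,0,1],[0,0,0,0,0,0,1],[0,0,0,0,0,0,1]]'
```

```text
t: 7.8
ee_pos: [422.7, -221.2, 51.6]
orientation: [2.725, 1.562, 0.001]
ft_force: [-0.5, 0.5, -1.1]
width: 23.0
grasp_force: 30.0
```

```bash
python3 -m handwheel '[[0,0,0.7,0,0,0,1],[0,0,0,0,0,0,1],[0,0,0.5,0,0,0,1],[0,0,0,0,0,0,1]]'; python3 -m handwheel '[[0,0,0,0,0,0,0.7],[0,0,0,0,0,0,0.4],[0,0,0,0,0,0,0],[0,0,0,0,0,0,0],[0,0,0,0,0,0,0],[0,0,0,0,0,0,0]]'
```

```text
t: 8.3
ee_pos: [422.9, -221.3, 50.4]
orientation: [2.725, 1.562, 0.001]
ft_force: [0.0, 0.7, 6.2]
width: 23.2
grasp_force: 30.0
t: 9.05
ee_pos: [422.5, -221.1, 50.0]
orientation: [-2.726, -1.562, 0.0]
ft_force: [-0.2, -0.2, -0.1]
width: 73.0
grasp_force: 0.0
```

```bash
python3 -m handwheel '[[0,0,-20,0,0,0,0],[0,0,-45,0,0,0,0],[0,0,-50,0,0,0,0],[-5,30,0,0,0,0,0],[-8,50,0,0,0,0,0],[-8,50,0,0,0,0,0],[-6,44,0,0,0,0,0],[0,0,0,0,0,0,0],[0,0,0,0,0,0,0]]'
python3 - <<'E'
from h import *
d=snap("wrist","pics/w4.png"); e=snap("top","pics/t4.png"); o=sensors.get_obs(); print(o["ee_pos"],o["width"],o["qpos"].round(3))
t=cv2.resize(e["frame"][190:320,330:470],None,fx=480/130,fy=480/130,interpolation=2)
cv2.imwrite("pics/w4c.png",cv2.resize(np.hstack([d["frame"][60:420,140:500],cv2.resize(t,(388,360))]),(748,360)))
E
```

```text
t: 10.18
ee_pos: [557.9, -331.6, 164.3]
orientation: [-2.724, -1.561, 0.002]
ft_force: [-0.7, 1.3, -0.7]
width: 87.8
grasp_force: 0.0
[ 557.82857714 -331.37778579  164.7361537 ] 87.91818537160776 [-0.554  0.524  1.614  0.     1.006 -0.025]
```

View pics/w4c.png

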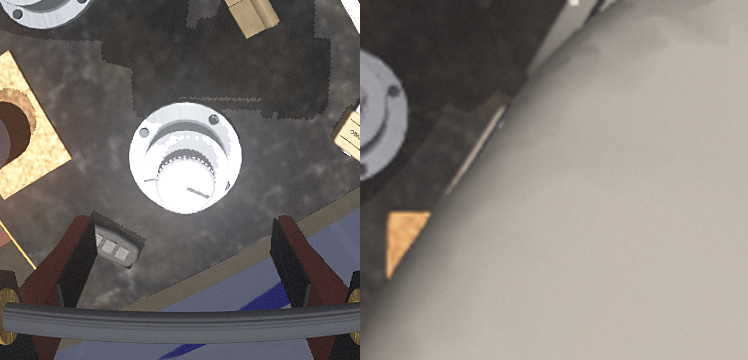

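The cap top is at wrist (327,246), with its dark line pointing to about (349,255). The flange centre is about (325,217), and the shoulder index line is about (290,241).

```bash
python3 - <<'E'
from h import *
d=load("pics/w4.png")
print("flange",atz(d,325.5,217.5,10,1)); 
for z in (84,85.5): print("cap",atz(d,327,246,z,1))
c=atz(d,327,246,85,1); l=atz(d,348,255,85,1); i=atz(d,290,241,52,1); print(c,l,i)
ax=c[:2]
ang=lambda p:np.arctan2(*(p[:2]-ax)[::-1])
print("cap line",ang(l),"index",ang(i),"diff mod 2pi",(ang(l)-ang(i))%(2*np.pi))
# subpixel: bright flange ellipse
g=d["frame"].min(2); m=(g>140).astype(np.uint8); m[:150]=0;m[290:]=0;m[:,:260]=0;m[:,392:]=0
x=cv2.fitEllipse(cv2.convexHull(cv2.findNonZero(m))); print(x)
E
```

```text
flange [ 559.3 -334.3   10. ]
cap [ 560.  -334.7   84. ]
cap [ 560.3 -334.3   85.5]
[ 560.2 -334.4   85. ] [ 569.5 -347.6   85. ] [ 531.5 -326.6   52. ]
cap line -0.9570262317783322 index 2.8762252989883583 diff mod 2pi 2.4499337764128954
((324.91656494140625, 216.9956817626953), (110.50791931152344, 111.9670181274414), 88.98297119140625)
```

```bash
python3 -m handwheel '[[-1.4,2.8,0,0,0,-0.175,0],[0,0,0,0,0,-0.175,0],[0,0,0,0,0,-0.175,0],[0,0,0,0,0,-0.175,0],[0,0,0,0,0,-0.175,0],[0,0,0,0,0,-0.175,0],[0,0,0,0,0,-0.175,0],[0,0,0,0,0,-0.175,0],[0,0,0,0,0,0,0],[0,0,0,0,0,0,0]]'
python3 - <<'E'
from h import *
o=sensors.get_obs(); R=Ro.from_rotvec(o["orientation"]).as_matrix(); print(o["ee_pos"],o["qpos"].round(3),R.round(3).tolist())
print(R.T@(np.array([559.5,-334,59])-o["ee_pos"]))
E
```

```text
t: 11.52
ee_pos: [560.4, -334.6, 165.2]
orientation: [-1.083, -2.949, -0.0]
ft_force: [-0.3, 0.2, -0.4]
width: 88.0
grasp_force: 0.0
[ 560.35527179 -334.61673643  165.19153039] [-0.557  0.528  1.605  0.     1.009 -1.423] [[-0.762, 0.647, -0.0], [0.647, 0.762, 0.0], [0.0, 0.0, -1.0]]
[ 1.04717761e+00 -8.35603243e-02  1.06191569e+02]
```

```bash
python3 -m handwheel '[[1,0,35,0,0,0,0],[0,0,40,0,0,0,0],[0,0,21,0,0,0,0],[0,0,8,0,0,0,0],[0,0,2,0,0,0,0],[0,0,0,0,0,0,0],[0,0,0,0,0,0,0]]'; python3 -m handwheel '[[0,0,0,0,0,0,0.35],[0,0,0,0,0,0,0.45],[0,0,0,0,0,0,0.6],[0,0,0,0,0,0,0.6],[0,0,0,0,0,0,0.6]]'; python3 -c "
from h import *
o=sensors.get_obs();R=Ro.from_rotvec(o['orientation']).as_matrix();print(R.T@o['ft_force'],R.T@o['moment'],o['ee_pos'],o['width'])"
```

```text
t: 12.4
ee_pos: [560.6, -334.7, 60.1]
orientation: [1.078, 2.949, -0.001]
ft_force: [0.4, 0.1, -1.1]
width: 87.9
grasp_force: 0.0
t: 13.02
ee_pos: [558.8, -335.5, 59.0]
orientation: [-1.076, -2.95, 0.004]
ft_force: [-11.6, -15.6, 2.5]
width: 41.6
grasp_force: 19.1
[ -1.17559482 -19.41021201  -2.4598239 ] [ 3.10280667 -0.13929033 -0.02560649] [ 558.81851785 -335.50688003   58.96857937] 41.59855073117844
```

```bash
python3 -m handwheel '[[0,-1,0,0,0,0,0.8],[0,-0.7,0,0,0,0,1],[0,0,0,0,0,0,1],[0,0,0,0,0,0,1]]'; python3 -c "
from h import *
o=sensors.get_obs();R=Ro.from_rotvec(o['orientation']).as_matrix();print(R.T@o['ft_force'],R.T@o['moment'],o['ee_pos'],o['width'])"
```

```text
t: 13.52
ee_pos: [558.7, -335.8, 59.0]
orientation: [-1.078, -2.951, 0.001]
ft_force: [-3.2, -1.7, 0.7]
width: 41.5
grasp_force: 30.0
[ 1.3866861  -3.33308585 -0.68180825] [0.63719217 0.14163367 0.01117321] [ 558.70430613 -335.77296527   58.99725602] 41.45482356981255
```

```bash
python3 -m handwheel '[[0,0,0.1,0,0,0.1,1],[0,0,0.17,0,0,0.175,1],[0,0,0.17,0,0,0.175,1],[0,0,0.17,0,0,0.175,1],[0,0,0.17,0,0,0.175,1],[0,0,0.17,0,0,0.175,1],[0,0,0.17,0,0,0.175,1],[0,0,0,0,0,0,1],[0,0,0,0,0,0,1]]'; python3 -c "
from h import *
o=sensors.get_obs();R=Ro.from_rotvec(o['orientation']).as_matrix();print(R.T@o['ft_force'],R.T@o['moment'],o['ee_pos'],o['width'],o['qpos'][5])"
```

```text
t: 14.65
ee_pos: [557.1, -336.2, 57.8]
orientation: [-2.508, -1.889, 0.004]
ft_force: [-9.3, -4.4, 4.9]
width: 41.5
grasp_force: 30.0
[-6.77250991 -7.74244318 -4.88252426] [ 1.14629247 -1.35426447  0.11751713] [ 557.13488266 -336.20924433   57.82913218] 41.52060924312705 -0.27888591970022736
```

```bash
python3 -m handwheel '[[-0.6,-0.7,0.05,0,0,0.1,1],[0,0,0.14,0,0,0.175,1],[0,0,0.17,0,0,0.175,1],[0,0,0.17,0,0,0.175,1],[0,0,0.17,0,0,0.175,1],[0,0,0.15,0,0,0.15,1],[0,0,0,0,0,0,1],[0,0,0,0,0,0,1]]'; python3 -c "
from h import *
o=sensors.get_obs();R=Ro.from_rotvec(o['orientation']).as_matrix();print(R.T@o['ft_force'],R.T@o['moment'],o['ee_pos'],o['width'],o['qpos'][5])"
```

```text
t: 15.65
ee_pos: [556.1, -335.4, 56.9]
orientation: [-3.094, -0.532, 0.006]
ft_force: [-9.1, -0.8, 6.7]
width: 40.8
grasp_force: 30.0
[-8.82679858 -2.30805797 -6.66556684] [ 0.27284777 -1.51104315  0.16016001] [ 556.08901035 -335.37590228   56.89870404] 40.834572378688854 0.6699700456298519
```

```bash
python3 -m handwheel '[[-0.8,-0.2,0,0,0,0.08,1],[0,0,0.08,0,0,0.08,1],[0,0,0,0,0,0,1],[0,0,0,0,0,0,1]]'; python3 -c "
from h import *
o=sensors.get_obs();R=Ro.from_rotvec(o['orientation']).as_matrix();print(R.T@o['ft_force'],R.T@o['moment'],o['ee_pos'],o['width'],o['qpos'][5])"; python3 -m handwheel '[[0,0,0.08,0,0,0.08,1],[0,0,0.08,0,0,0.08,1],[0,0,0,0,0,0,1]]'; python3 -c "
from h import *
o=sensors.get_obs();R=Ro.from_rotvec(o['orientation']).as_matrix();print(R.T@o['ft_force'],R.T@o['moment'],o['ee_pos'],o['width'],o['qpos'][5])"
```

```text
t: 16.15
ee_pos: [556.0, -335.2, 56.8]
orientation: [-3.127, -0.283, 0.004]
ft_force: [-6.5, 0.8, 5.2]
width: 41.3
grasp_force: 30.0
[-6.22237844 -1.95050526 -5.1463787 ] [ 0.22376864 -1.02757001  0.11094956] [ 555.95383475 -335.16879325   56.80207828] 41.270631314603094 0.8291651793376945
t: 16.52
ee_pos: [555.9, -334.9, 56.6]
orientation: [-3.139, -0.031, 0.005]
ft_force: [-6.7, 2.0, 5.4]
width: 41.0
grasp_force: 30.0
[-6.68534486 -2.18214268 -5.42581135] [ 0.2292245  -1.15214297  0.05437995] [ 555.90808962 -334.9350437    56.62156321] 40.9931754904233 0.9899735733201489
```

```bash
cat > m.py <<'E'
from h import *
o=sensors.get_obs();R=Ro.from_rotvec(o['orientation']).as_matrix();print((R.T@o['ft_force']).round(1),(R.T@o['moment']).round(3),o['ee_pos'].round(1),o['width'].round(1),o['qpos'][5].round(3))
E
python3 -m handwheel '[[-0.3,0,0.06,0,0,0.06,1],[0,0,0.06,0,0,0.06,1],[0,0,0,0,0,0,1]]';python3 m.py; python3 -m handwheel '[[0,0,0.06,0,0,0.06,1],[0,0,0.06,0,0,0.06,1],[0,0,0,0,0,0,1]]'; python3 m.py;  python3 -m handwheel '[[0,0,0.06,0,0,0.06,1],[0,0,0.06,0,0,0.06,1],[0,0,0,0,0,0,1]]'; python3 m.py
```

```text
t: 16.9
ee_pos: [555.9, -334.8, 56.5]
orientation: [-3.136, 0.155, 0.004]
ft_force: [-5.0, 2.8, 4.3]
width: 41.1
grasp_force: 30.0
t: 17.27
ee_pos: [557.3, -334.9, 56.7]
orientation: [-3.122, 0.34, 0.0]
ft_force: [0.6, 5.5, 3.3]
width: 41.2
grasp_force: 30.0
t: 17.65
ee_pos: [556.9, -334.8, 56.6]
orientation: [-3.096, 0.528, 0.001]
ft_force: [-1.0, 6.5, 6.3]
width: 41.4
grasp_force: 30.0Traceback (most recent call last):
  File "m.py", line 2, in <module>
    o=sensors.get_obs();R=Ro.from_rotvec(o['orientation']).as_matrix();print((R.T@o['ft_force']).round(1),(R.T@o['moment']).round(3),o['ee_pos'].round(1),o['width'].round(1),o['qpos'][5].round(3))
                                                                                                                                                          ^^^^^^^^^^^^^^^^
AttributeError: 'float' object has no attribute 'round'
Traceback (most recent call last):
  File "m.py", line 2, in <module>
    o=sensors.get_obs();R=Ro.from_rotvec(o['orientation']).as_matrix();print((R.T@o['ft_force']).round(1),(R.T@o['moment']).round(3),o['ee_pos'].round(1),o['width'].round(1),o['qpos'][5].round(3))
                                                                                                                                                          ^^^^^^^^^^^^^^^^
AttributeError: 'float' object has no attribute 'round'
Traceback (most recent call last):
  File "m.py", line 2, in <module>
    o=sensors.get_obs();R=Ro.from_rotvec(o['orientation']).as_matrix();print((R.T@o['ft_force']).round(1),(R.T@o['moment']).round(3),o['ee_pos'].round(1),o['width'].round(1),o['qpos'][5].round(3))
                                                                                                                                                          ^^^^^^^^^^^^^^^^
AttributeError: 'float' object has no attribute 'round'
```

```bash
sed -i "s/o\['width'\].round(1)/round(o['width'],1)/" m.py; python3 m.py; python3 -c "
from h import *
d=snap('wrist','pics/w5.png'); cv2.imwrite('pics/w5c.png',cv2.resize(d['frame'][150:360,210:450],None,fx=2.5,fy=2.5,interpolation=2))"
```

```text
[-3.1 -5.8 -6.3] [ 0.999 -0.63  -0.715] [ 556.9 -334.8   56.6] 41.4 1.347
```

View pics/w5c.png

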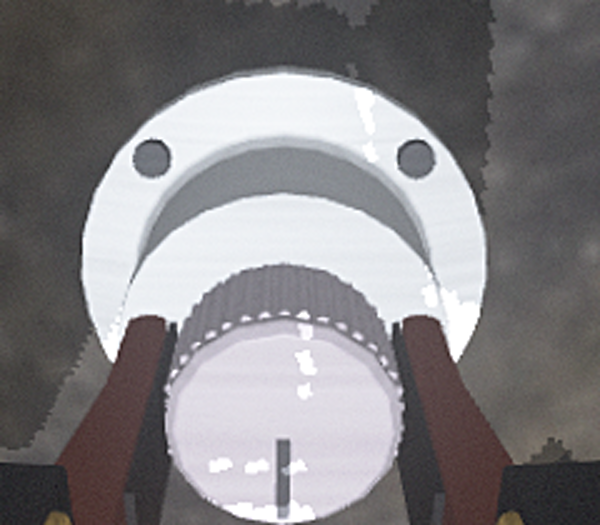

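```bash
python3 - <<'E'
from h import *
d=load("pics/w5.png")
p=atz(d,323.2,327,82,1);q=atz(d,323.2,352,82,1);print(p,q,np.arctan2(*(q-p)[:2][::-1]))
d=load("pics/w4.png"); # re-measure at start: line ends
g=cv2.resize(d["frame"][200:280,270:370],None,fx=7,fy=7,interpolation=2); cv2.imwrite("pics/w4d.png",g)
E
```

```text
[ 556.9 -334.2   82. ] [ 544.1 -329.7   82. ] 2.8035265307529667
```

View pics/w4d.png

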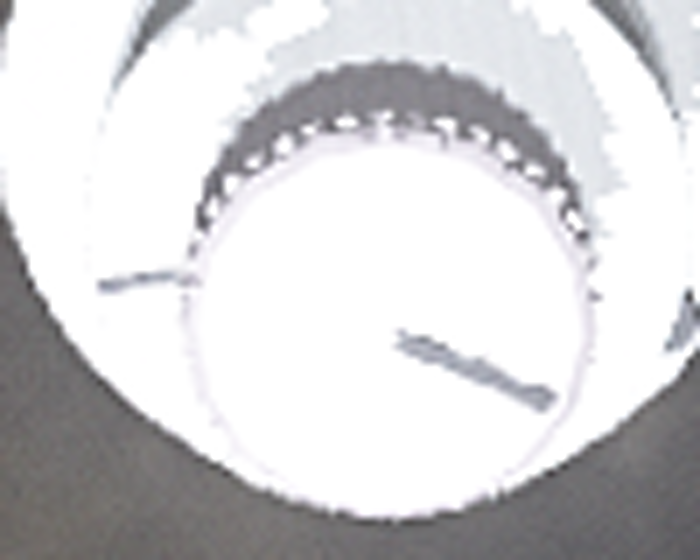

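```bash
python3 - <<'E'
from h import *
d=load("pics/w4.png")
A=lambda a,b:np.arctan2(*(b-a)[:2][::-1])
i0=atz(d,284.3,241,52,1);i1=atz(d,297.1,239.7,52,1);print(i0,i1,A(i1,i0), "from axis",A(np.array([557.5,-335,0]),i0),A(np.array([560,-334.5,0]),i0))
a=atz(d,327.1,248.3,84.4,1);b=atz(d,348.6,257.4,84.4,1);print(a,b,A(a,b))
E
```

```text
[ 527.6 -324.3   52. ] [ 536.9 -328.5   52. ] 2.717398245686026 from axis 2.797933254665342 2.836600306775389
[ 559.3 -336.1   84.4] [ 568.9 -349.6   84.4] -0.9526521008597083
```

```bash
python3 -m handwheel '[[0,0,0,0,0,0.06,1],[0,0,0,0,0,0.04,1],[0,0,0,0,0,0,1],[0,0,0,0,0,0,1]]';python3 m.py; python3 -c "
from h import *
d=snap('wrist','pics/w6.png')"
python3 -m handwheel '[[0,0,-0.05,0,0,-0.07,1],[0,0,-0.17,0,0,-0.175,1],[0,0,-0.17,0,0,-0.175,1],[0,0,-0.17,0,0,-0.175,1],[0,0,-0.17,0,0,-0.175,1],[0,0,-0.17,0,0,-0.175,1],[0,0,0,0,0,0,1],[0,0,0,0,0,0,1]]';python3 m.py
```

```text
t: 18.2
ee_pos: [557.2, -334.9, 56.6]
orientation: [-3.066, 0.681, 0.001]
ft_force: [0.7, 6.3, 4.6]
width: 41.3
grasp_force: 30.0
[-2.1 -6.  -4.6] [ 0.978 -0.612 -0.701] [ 557.2 -334.9   56.6] 41.3 1.447
t: 19.25
ee_pos: [557.2, -335.1, 57.6]
orientation: [-3.04, -0.786, -0.001]
ft_force: [-0.4, 6.5, 4.2]
width: 41.2
grasp_force: 30.0
[ 2.8 -5.8 -4.1] [ 0.877  0.317 -0.092] [ 557.2 -335.1   57.6] 41.2 0.503
```

```bash
python3 -m handwheel '[[0,0,-0.17,0,0,-0.175,1],[0,0,-0.17,0,0,-0.175,1],[0,0,-0.17,0,0,-0.175,1],[0,0,-0.09,0,0,-0.1,1],[0,0,0,0,0,0,1],[0,0,0,0,0,0,1],[0,0,0,0,0,0,1]]';python3 m.py; python3 -c "
from h import *
d=snap('wrist','pics/w7.png'); e=load('pics/w6.png')
f=lambda d:cv2.resize(d['frame'][270:370,270:380],None,fx=3.6,fy=3.6,interpolation=2)
s=viewer.get_image('scene')['frame'][200:310,340:450]
cv2.imwrite('pics/w7c.png',cv2.resize(np.hstack([f(e),f(d),cv2.resize(s,(360,360))]),(800,250)))
print(sensors.get_obs()['qvel'].round(3))"
```

```text
t: 20.12
ee_pos: [557.3, -335.1, 58.1]
orientation: [-2.652, -1.683, -0.002]
ft_force: [0.2, 6.5, 3.7]
width: 41.4
grasp_force: 30.0
[ 6.  -2.6 -3.6] [ 0.403  0.744 -0.073] [ 557.3 -335.1   58.1] 41.4 -0.122
[ 0.001 -0.001 -0.002  0.    -0.001  0.   ]
```

View pics/w7c.png

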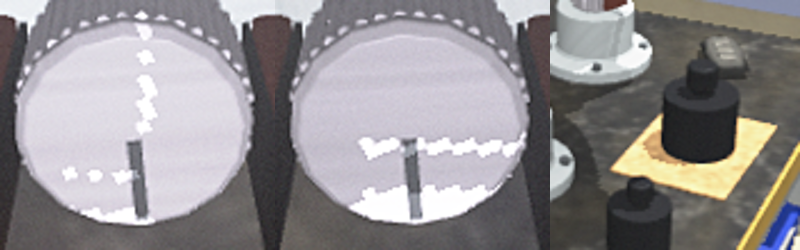

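The left and middle crops show the cap line at the same angle relative to the fingers before and after backing off, so the cap followed the grip without slipping, through 1.569 rad. The right crop shows the cover upright on the mat, with the fob in place.

```bash
python3 -c "
from workcell import ctrl; print(ctrl.close_job())"
```

```text
the job is handed in; nothing more can be done
None
```

The job is handed in: the dust cover stands open end down on the mat, and the end cap was bottomed, backed off 1.57 rad and is still gripped at 30 N; the fob was untouched, but I never identified the tape roll in the images, so I can't confirm it stayed put.

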